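# Put the charged battery packs away

### The job

Class is about to start: take the clear dust cover off the charging dock and set it upright on the cork mat, then pull every battery pack out of the dock against its catches and put each into the tray of its own colour. When all packs are in their trays, put the cover back over the empty dock so that it stands flat on the table, and leave the flux tin and the solder spool where they are.

Things in the scene. Friction and masses are not known exactly. Their poses are not given: they have to be found in the camera images.
- dock: Black charging dock, fixed, 84 (x) by 248 (y) mm, walls 36 mm high; origin at the centre of its underside. Four open-topped bays at y = -87, -29, 29, 87 mm, floors 6 mm up. Sprung steel balls in the bays' front and back walls snap into a groove on each pack: pull it straight up, about 17 N (14 to 20) in the first 4 mm; at 13 to 20 mm the balls push it upward; it is out after 30 mm.
- cover: Clear dust cover, open-bottomed shell 112 (x) by 284 (y) by 92 (z) mm, walls 4 mm, 0.35 kg. Origin at the centre of its open lower edge. Black fin handle on the roof: 14 mm thick (x), 110 mm long (y), 92 to 132 mm above the origin. At the start it stands on the table over the dock, y axis along the dock's, with about 12 mm to spare at each side.
- mat: Cork mat fixed on the table to one side (left or right), 320 (x) by 140 (y) by 3 mm thick. Origin at the centre of its underside. The place to set the cover down meanwhile, the cover's long (y) axis along the mat's long (x) axis.
- station: Bystander: white soldering station with a yellow sponge, fixed, 150 by 120 by 84 mm high, on the other side from the mat. Origin at the centre of its underside.
- flux_tin: Bystander: round steel flux tin, 68 mm across, 20 mm high, beyond the trays. Origin at the centre of its underside. Leave it alone.
- spool: Bystander: solder spool, 60 mm across, 44 mm high, beyond the trays. Origin at the centre of its underside. Leave it alone.
- pack_red: Red battery pack with black foot, 44 (x) by 40 (y) by 75 (z) mm, about 0.14 kg; may be absent. Origin at its middle, z up. Snapped in one of the dock's bays, its axes along the dock's, its middle 43.5 mm above the table: the upper 45 mm stands clear of the bay walls. Catch groove (12 mm high, 3 mm deep) across both x faces, 9 to 21 mm above the foot.
- tray_red: Red open tray fixed on the table beyond the dock, 110 (x) by 95 (y) by 22 (z) mm, walls 4 mm, inner floor 4 mm above its origin, which is the centre of its underside.
- pack_yellow: Yellow battery pack with black foot, 44 (x) by 40 (y) by 75 (z) mm, about 0.14 kg; may be absent. Origin at its middle, z up. Snapped in one of the dock's bays, its axes along the dock's, its middle 43.5 mm above the table: the upper 45 mm stands clear of the bay walls. Catch groove (12 mm high, 3 mm deep) across both x faces, 9 to 21 mm above the foot.
- tray_yellow: Yellow open tray fixed on the table beyond the dock, 110 (x) by 95 (y) by 22 (z) mm, walls 4 mm, inner floor 4 mm above its origin, which is the centre of its underside.
- pack_green: Green battery pack with black foot, 44 (x) by 40 (y) by 75 (z) mm, about 0.14 kg; may be absent. Origin at its middle, z up. Snapped in one of the dock's bays, its axes along the dock's, its middle 43.5 mm above the table: the upper 45 mm stands clear of the bay walls. Catch groove (12 mm high, 3 mm deep) across both x faces, 9 to 21 mm above the foot.
- tray_green: Green open tray fixed on the table beyond the dock, 110 (x) by 95 (y) by 22 (z) mm, walls 4 mm, inner floor 4 mm above its origin, which is the centre of its underside.
- pack_blue: Blue battery pack with black foot, 44 (x) by 40 (y) by 75 (z) mm, about 0.14 kg; may be absent. Origin at its middle, z up. Snapped in one of the dock's bays, its axes along the dock's, its middle 43.5 mm above the table: the upper 45 mm stands clear of the bay walls. Catch groove (12 mm high, 3 mm deep) across both x faces, 9 to 21 mm above the foot.
- tray_blue: Blue open tray fixed on the table beyond the dock, 110 (x) by 95 (y) by 22 (z) mm, walls 4 mm, inner floor 4 mm above its origin, which is the centre of its underside.
Mind the look-alikes: they are no part of the job. What is shaped like the tray_yellow but orange is not meant. What is shaped like the tray_green but black or orange is not meant.

How it is judged:
On the way, in this order (a step that is already met when the one before it is completed fails the run):
1. the cover stands upright on the cork mat (horizontal distance between cover and mat below 0.05 m and height (world z) of cover below 0.012 m and angle between cover's own z axis and vertical below 0.1 rad and linear speed of cover below 0.03 m/s), for 0.2 s.
2. every pack lies in the tray of its colour (x of pack_red in the frame of tray_red between -0.045 and 0.045 m and y of pack_red in the frame of tray_red between -0.034 and 0.034 m and z of pack_red in the frame of tray_red below 0.047 m and linear speed of each of pack_red, pack_yellow, pack_green, pack_blue below 0.03 m/s and x of pack_yellow in the frame of tray_yellow between -0.045 and 0.045 m and y of pack_yellow in the frame of tray_yellow between -0.034 and 0.034 m and z of pack_yellow in the frame of tray_yellow below 0.047 m and x of pack_green in the frame of tray_green between -0.045 and 0.045 m and y of pack_green in the frame of tray_green between -0.034 and 0.034 m and z of pack_green in the frame of tray_green below 0.047 m and x of pack_blue in the frame of tray_blue between -0.045 and 0.045 m and y of pack_blue in the frame of tray_blue between -0.034 and 0.034 m and z of pack_blue in the frame of tray_blue below 0.047 m), for 0.2 s.
At the end, for the whole second after the job is handed in: Each pack rests in the tray of its colour, standing or lying (middle within 45 mm in x and 34 mm in y of the tray centre, under 47 mm up); the cover stands level over the dock, lower edge within 8 mm of the table, centre within 30 mm and lengthwise within 0.25 rad of the dock; all at rest (all of step 2 and horizontal distance between cover and dock below 0.03 m and height (world z) of cover below 0.008 m and angle between cover's own z axis and vertical below 0.06 rad and angle between the y axis of cover and the y axis of dock, either way round below 0.25 rad and linear speed of cover below 0.02 m/s); the robot touches nothing.
It fails at once if the flux tin was pushed more than 30 mm away (distance of flux_tin from where it was at the start of the episode above 0.03 m).
It fails at once if the solder spool was pushed more than 30 mm away (distance of spool from where it was at the start of the episode above 0.03 m).
Of pack_red, pack_yellow, pack_green, pack_blue only 3 to 4 are there at a start; the rules pass over those that are not, and their reading is None.
At some moment in a run one of cover may be knocked a few centimetres aside while the robot is not near it.
Once in a run the grip may slacken for a moment while it holds something.
It also fails if it takes over 210 s, if anything falls off the work surface, if the arm or the gripper's body presses on something with over 40 N, if the wrist force passes 120 N, or if a joint passes its speed limit or range.

### The arm

A 7-joint arm with a two-finger parallel gripper is mounted at the origin on the work surface. World frame = base frame: x ahead of the robot, y to its left, z up, the work surface at z = 0. Lengths are in m, angles in rad, forces in N, time in s.
With the tool pointing down it reaches from about 0.35 to 0.9 m from the base axis. Payload 8.1 kg.
Tool frame: the origin (TCP) lies on the centre line of the jaws, within the pads' length; the fingertips stand 11 mm ahead of it and the grasp point (between the pads) lies 8 mm behind it (arm.nose_length is the distance from the TCP to the fingertips, in m); z points along the fingers, y is the line along which they close (so a half turn about z gives the same grasp; the last joint's range is limited). The gripper opens to 92 mm and grips with 3 to 60 N. Pads are 19 mm wide; open, the fingers measure 130 mm over their backs; the gripper's body (75 mm by 190 mm) begins 47 mm behind the grasp point.
Start: joints at [1.134, 0.434, 0.025, 1.573, -0.012, 1.134, -0.075], TCP at [0.205, -0.591, 0.238] pointing down, gripper open.
Joint ranges: [-2.62, 2.62], [-0.44, 2.09], [-1.27, 1.32], [0.08, 2.57], [-1.32, 4.46], [0.12, 2], [-2.74, 2.74]. Speed limits (rad/s): [2.22, 2.22, 3.01, 3.01, 3.14, 3.14, 3.14].

### API

Orientations are given as a rotation vector (axis times angle).
In Python, from cell import arm gives the robot as it stands.
- The arm moves only by the tool jog_arm, never from a script. Its argument "moves" is a list of rows, each a list of 4 numbers: the shift along the tool's x, y, z in m, then the turn about the tool's z in rad. In form: [[tx, ty, tz, spin], ...]. A call has 1 to 20 rows; each row is the pose to reach, as a shift and turn from the pose commanded when the call began, along the tool's axes at that moment; what a row does not reach only later rows make up. A row lasts 1/8 s, in which the tool goes at most 62.5 mm and 10.7 degrees, less where a joint would pass 70% of its speed; a pose out of reach is approached as far as the arm can. A call with a gripper value outside its range is refused whole. "hand" is the finger opening in m, from 0 to 0.0918, set as the call begins (left out, the last holds). The fingers move at their own pace and stop on an object; "newtons" is the grip in N (left out, the last holds). Time passes only in rows, so rows that repeat a pose let the fingers close. It gives the time, the measured TCP pose, the force, the opening and the grip force at its end, in the units of the state.
- arm.observe(): the state, without advancing time (a new reading comes with each control period).
- arm.get_image(name): name is "scene" or "top" or "wrist"; returns a dict with "color" (400x640x3 uint8, red, green, blue), "z_map" (400x640 float32, m along the optical axis (not along the pixel's ray), 0 where there is no reading), "fx", "fy", "cx", "cy" (pixels), "k1" (the pictures are not rectified: a ray, as slopes to the right and down, at radius r is drawn at 1 + k1 r^2 times it, then the intrinsics apply), "rvec" (rotation vector, rad) and "tvec" (3), from world to camera coordinates, as OpenCV has them. Camera axes: x right, y down, z forward; pixel columns grow to the right and rows downward; lengths in m; the calibration is good to about 2 mm. A picture is of the moment at which its call begins.
- arm.sign_off(): hands the job in; it is judged then, once.
The state is a dict: "clock": time; "joints": joint angles; "dq": joint speeds; "joint_efforts": joint torques, N m; "position": TCP position; "ee_rot": TCP orientation; "force": force on the tool from outside, world axes, zero at the start; "ft_torque": the same for the moment, N m; "width": opening from 0.0 (shut) to 1.0 (fully open); "gripper_force": force on a finger pad.
Only numpy, scipy, OpenCV 4.12 (cv2) and the standard library are available. Lean on these libraries where they do the work, as an engineer would, in place of code of your own. Each camera call takes 0.05 s, during which the arm holds its last target. There are 200 camera calls.

## Working session

There is one attempt and no reset: what is moved stays moved. The work goes in short steps, Python scripts to look and compute and a tool call to move; the robot and the scene stay as the last step left them, time stands still between calls to the robot, and variables do not carry over. Pictures are saved under pics/ and viewed, at most 14 in all, crops included, and the job is handed in when it is done.

Besides the shell and the picture viewer there is one more tool, called after ">>>" by a JSON object that holds its "op" and its "data", one argument or row to a line. jog_arm: Moves the arm, as the interface text tells. Its arguments: {"type":"object","properties":{"moves":{"type":"array"},"hand":{"type":"number"},"newtons":{"type":"number"}},"required":["moves"]}

```bash
mkdir -p pics
cat > h.py <<'E'
import numpy as np, cv2
from scipy.spatial.transform import Rotation as R
from cell import arm
def cap(name,fn=None):
    im=arm.get_image(name)
    np.savez('%s.npz'%name,**im)
    if fn: cv2.imwrite('pics/'+fn,im['color'][:,:,::-1])
    return im
def load(name): return dict(np.load('%s.npz'%name))
def rays(im,u,v):
    K=np.array([[im['fx'],0,im['cx']],[0,im['fy'],im['cy']],[0,0,1]],float)
    x=(np.asarray(u,float)-im['cx'])/im['fx'];y=(np.asarray(v,float)-im['cy'])/im['fy']
    a,b=x.copy(),y.copy()
    for _ in range(20):
        s=1+im['k1']*(a*a+b*b);a=x/s;b=y/s
    return np.stack([a,b,np.ones_like(a)],-1)
def world(im,u,v,z=None):
    "z=None: use depth; else intersect with world plane z"
    r=rays(im,u,v);M=R.from_rotvec(im['rvec']).as_matrix();t=np.asarray(im['tvec'])
    if z is None:
        d=im['z_map'][np.asarray(v,int),np.asarray(u,int)]
        return (r*d[...,None]-t)@M
    c=-M.T@t;w=r@M
    return c+w*((z-c[2])/w[...,2])[...,None]
def pix(im,p):
    M=R.from_rotvec(im['rvec']).as_matrix();q=np.asarray(p)@M.T+im['tvec']
    a=q[...,:2]/q[...,2:];s=1+im['k1']*(a**2).sum(-1,keepdims=True)
    return a*s*[im['fx'],im['fy']]+[im['cx'],im['cy']]
E
python3 - <<'E'
from h import *
for n in('scene','top'):
    im=cap(n,n+'0.png');print(n,im['fx'],im['k1'],-R.from_rotvec(im['rvec']).as_matrix().T@im['tvec'])
print(arm.observe())
E
```

```text
scene 450.101859016978 0.029817199955004925 [ 1.37509471 -0.28785782  1.09772102]
top 450.4244925216865 -0.06192348139734042 [ 0.28848089 -0.1115404   1.66916344]
{'clock': 0.1, 'joints': array([ 1.13443053,  0.43517677,  0.02495756,  1.5740308 , -0.01158626,
        1.13402326, -0.07509613]), 'dq': array([-8.29470638e-04, -2.15310011e-03, -1.84861579e-04, -1.74011509e-03,
        1.76078995e-04, -2.29481071e-04,  4.33449846e-05]), 'joint_efforts': array([ 3.70534908e-03, -6.69131184e+01,  9.88331437e-01, -3.15146828e+01,
       -6.04687748e-02,  3.74237169e-02,  5.72162298e-05]), 'position': array([ 0.20455276, -0.59008396,  0.23699914]), 'ee_rot': array([-3.09653672e+00, -5.21537961e-01,  6.06386208e-04]), 'force': array([0.06695384, 0.0150593 , 0.22959404]), 'ft_torque': array([ 0.0094591 ,  0.00309097, -0.04353404]), 'gripper_force': 0.0, 'width': 0.9952551933968414}
```

View pics/top0.png

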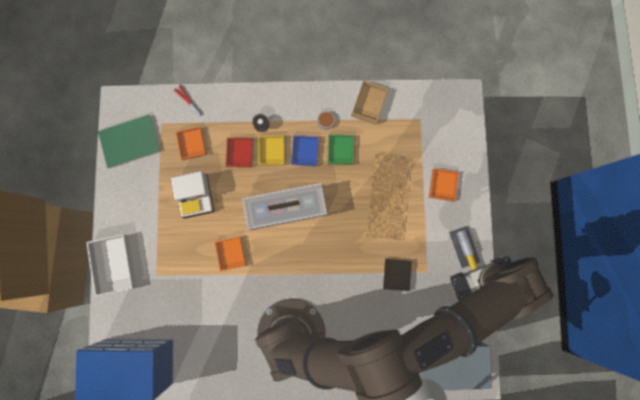

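View pics/scene0.png

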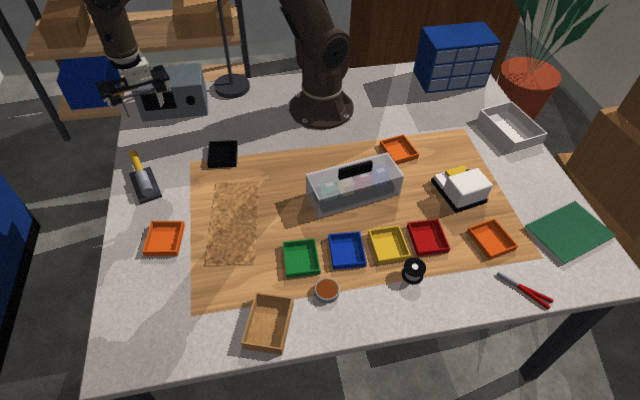

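Top view: cover and fin at about (284,206), mat at (390,195). Trays are red (240,151), yellow (272,150), blue (306,151) and green (342,150). The look-alikes are orange at (191,142), (232,252) and (445,184), and black at (397,274). I'll check the choice in an enlarged crop.

Run:
```python
from h import *
im=load('top')
c=im['color'][120:250,215:425,::-1];cv2.imwrite('pics/c1.png',cv2.resize(c,None,fx=3.8,fy=3.8,interpolation=cv2.INTER_CUBIC))
s=load('scene')
c=s['color'][145:290,190:450,::-1];cv2.imwrite('pics/c2.png',cv2.resize(c,None,fx=3,fy=3,interpolation=cv2.INTER_CUBIC))
```

```text
(no output)
```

View pics/c1.png

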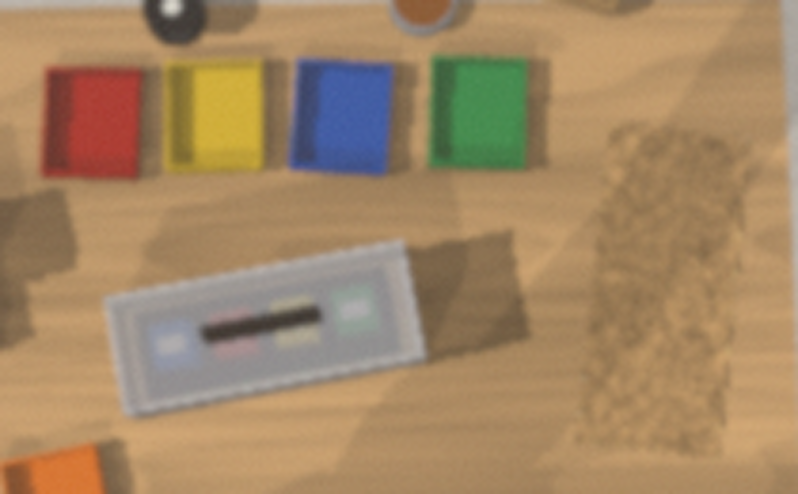

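View pics/c2.png

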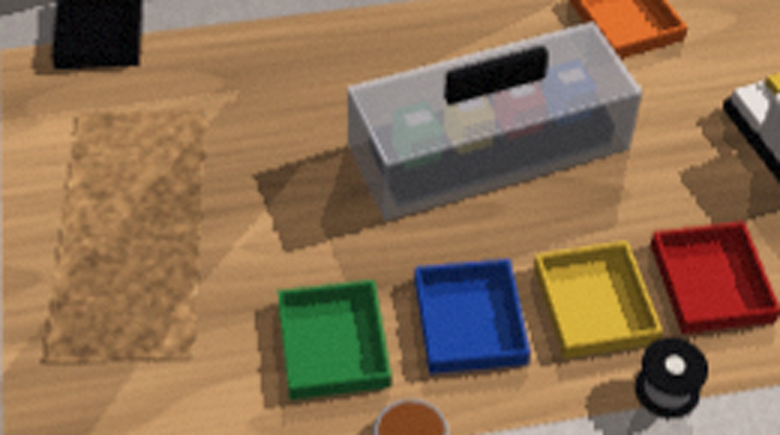

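All four packs are in the dock. From left (+y) they run blue, red, yellow, green, and each true tray is a distinct colour in the row. Next, measuring.

```bash
cat > meas.py <<'E'
from h import *
t=load('top');s=load('scene')
def T(l,z): l=np.array(l,float)/3.8+[215,120]; return world(t,l[:,0],l[:,1],z)
def S(l,z): l=np.array(l,float)/3+[190,145]; return world(s,l[:,0],l[:,1],z)
def rep(n,c):
    e=[np.linalg.norm(c[i]-c[(i+1)%4]) for i in range(4)]
    d=(c[1]-c[0]+c[2]-c[3]); print(n,c.mean(0).round(4),np.round(e,3),'ang',round(float(np.arctan2(d[1],d[0])),3))
rep('roof T',T([(107,298),(405,240),(426,360),(130,416)],.092))
rep('roof S',S([(348,92),(592,27),(640,92),(386,165)],.092))
rep('base?',S([(348,92),(592,27),(632,150),(388,217)],.0)) 
for n,l in dict(red=[(45,67),(142,68),(139,180),(41,176)],yellow=[(166,60),(264,60),(262,170),(165,172)],blue=[(300,60),(392,64),(388,174),(292,172)],green=[(432,57),(528,59),(526,170),(430,168)]).items(): rep(n,T(l,.022))
for n,l in dict(green=[(278,290),(375,281),(391,385),(292,398)],blue=[(415,268),(512,260),(529,360),(430,372)],yellow=[(534,255),(627,242),(660,340),(568,357)],red=[(652,232),(743,223),(777,320),(690,333)]).items(): rep(n+' S',S(l,.022))
rep('mat T',T([(612,122),(748,150),(722,452),(578,446)],.003))
rep('mat S',S([(78,112),(205,112),(190,358),(45,358)],.003))
print('fin T',T([(202,333),(320,313)],.132))
print('fin S',S([(445,75),(545,48)],.132))
for im in(t,s):
    v,u=np.mgrid[0:400,0:640];p=world(im,u,v)
    m=(im['z_map']>0)&(p[...,2]>.115)&(p[...,2]<.15)&(abs(p[...,0]-.46)<.12)&(abs(p[...,1])<.35)&(im['color'].max(-1)<70)
    q=p[m]; print('fin depth',m.sum(),q.mean(0) if m.sum() else '', (np.ptp(q,0) if m.sum() else ''))
E
python3 meas.py
```

```text
roof T [0.4508 0.0105 0.092 ] [0.283 0.114 0.278 0.112] ang -1.394
roof S [0.4573 0.0127 0.092 ] [0.279 0.104 0.281 0.106] ang 1.749
base? [0.4112 0.0285 0.    ] [0.305 0.193 0.281 0.183] ang 1.737
red [0.6644 0.1884 0.022 ] [0.097 0.113 0.097 0.11 ] ang -1.614
yellow [0.6696 0.0672 0.022 ] [0.097 0.111 0.095 0.113] ang -1.577
blue [ 0.6655 -0.0597  0.022 ] [0.091 0.111 0.094 0.113] ang -1.619
green [ 0.6675 -0.1936  0.022 ] [0.095 0.112 0.094 0.112] ang -1.607
green S [ 0.6761 -0.1913  0.022 ] [0.095 0.118 0.091 0.121] ang 1.52
blue S [ 0.6736 -0.0576  0.022 ] [0.097 0.116 0.094 0.119] ang 1.51
yellow S [0.6768 0.0665 0.022 ] [0.096 0.117 0.091 0.121] ang 1.579
red S [0.6729 0.1882 0.022 ] [0.095 0.118 0.087 0.122] ang 1.537
mat T [ 0.4914 -0.3736  0.003 ] [0.138 0.3   0.14  0.323] ang -1.709
mat S [ 0.4934 -0.3718  0.003 ] [0.139 0.317 0.136 0.316] ang 1.39
fin T [[ 0.44319462  0.06625605  0.132     ]
 [ 0.45986895 -0.04061188  0.132     ]]
fin S [[ 0.46187136 -0.04184585  0.132     ]
 [ 0.44234162  0.06672727  0.132     ]]
fin depth 28 [0.45173004 0.01301142 0.13134076] [0.01926779 0.08984218 0.01233593]
fin depth 226 [0.45692599 0.01163722 0.12787747] [0.03389765 0.10720594 0.02324741]
```

```bash
cat > go.py <<'E'
import sys
from h import *
def rel(x,y,z,ya=None):
    "shift/spin from present pose to TCP (x,y,z) with the closing axis (tool y) at world angle ya"
    o=arm.observe();M=R.from_rotvec(o['ee_rot']).as_matrix()
    d=M.T@(np.array([x,y,z])-o['position']); a=np.arctan2(M[1,1],M[0,1])
    sp=0 if ya is None else -((ya-a+np.pi)%(2*np.pi)-np.pi)
    print('rel',d.round(4),'spin',round(float(sp),3),'| yang',round(float(a),3),'tilt',round(float(np.arccos(-M[2,2])),4),'q7',o['joints'][6].round(2),'t',o['clock'])
if __name__=='__main__': rel(*map(float,sys.argv[1:]))
E
python3 go.py .452 .0125 .22 .172
```

```text
rel [ 0.4312 -0.4883  0.0177] spin -1.409 | yang -1.237 tilt 0.0015 q7 -0.08 t 0.1
```

>>> {"op": "jog_arm", "data": {
  "moves": [
    [0.03,-0.034,0,-0.1],
    [0.06,-0.068,0,-0.2],
    [0.09,-0.102,0,-0.3],
    [0.12,-0.136,0.005,-0.4],
    [0.15,-0.17,0.01,-0.5],
    [0.18,-0.204,0.01,-0.6],
    [0.21,-0.238,0.01,-0.7],
    [0.24,-0.272,0.01,-0.8],
    [0.27,-0.306,0.01,-0.9],
    [0.3,-0.34,0.01,-1.0],
    [0.33,-0.374,0.01,-1.1],
    [0.36,-0.408,0.01,-1.2],
    [0.39,-0.442,0.015,-1.3],
    [0.42,-0.476,0.018,-1.38],
    [0.431,-0.488,0.018,-1.409],
    [0.431,-0.488,0.018,-1.409],
    [0.431,-0.488,0.018,-1.409],
    [0.431,-0.488,0.018,-1.409]
  ],
  "hand": 0.07
}}

```text
clock: 2.35
position: [0.4518, 0.0102, 0.2197]
ee_rot: [2.026, 2.401, -0.001]
force: [-0.9, -0.2, 0.7]
width: 0.763
gripper_force: 0.0
```

```bash
python3 go.py .452 .0125 .109 .172; python3 -c "
from h import *
cap('wrist','w1.png');print(arm.observe()['joints'].round(2))
t=cap('top')
v,u=np.mgrid[0:400,0:640]"
```

```text
rel [0.0023 0.0006 0.1107] spin -0.003 | yang 0.169 tilt 0.0008 q7 -0.14 t 2.35
[ 0.37  0.23 -0.6   1.96  0.16  0.99 -0.14]
```

View pics/w1.png

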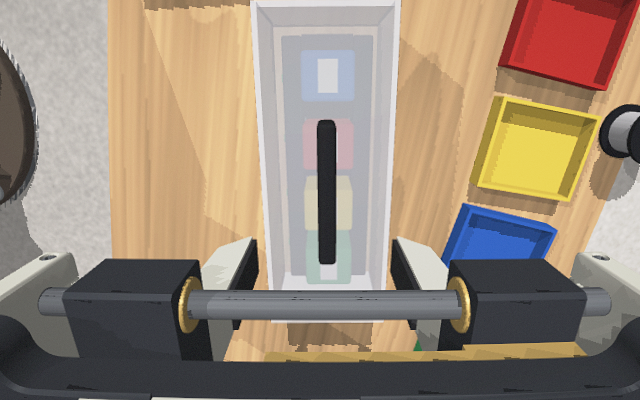

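The wrist view shows the fin at columns 318–335, rows 120–265, centred between the fingers, with the cover aligned to the tool. I can check the fin and packs through this camera too.

```bash
python3 -c "
from h import *
w=load('wrist')
print(world(w,np.array([327,327.]),np.array([121,264.]),.132))
print('dock wall top ctr',world(w,np.array([282,371,370,277.]),np.array([36,36,288,288.]),.036).round(4))
print('packs top',world(w,np.array([328,328,327,328.]),np.array([75,137,200,250.]),.081).round(4))
"
```

```text
[[ 0.44317036  0.07074952  0.132     ]
 [ 0.46200839 -0.03860542  0.132     ]]
dock wall top ctr [[ 0.3921  0.1305  0.036 ]
 [ 0.4719  0.1441  0.036 ]
 [ 0.5258 -0.1142  0.036 ]
 [ 0.4208 -0.132   0.036 ]]
packs top [[ 0.4389  0.1024  0.081 ]
 [ 0.4475  0.0531  0.081 ]
 [ 0.4562 -0.0028  0.081 ]
 [ 0.4657 -0.0519  0.081 ]]
```

>>> {"op": "jog_arm", "data": {
  "moves": [
    [0.002,0,0.03,0],
    [0.002,0,0.06,0],
    [0.002,0,0.09,0],
    [0.002,0,0.11,0],
    [0.002,0,0.11,0],
    [0.002,0,0.11,0]
  ]
}}

```text
clock: 3.2
position: [0.4522, 0.0136, 0.1105]
ee_rot: [2.023, 2.403, 0.001]
force: [0.2, 0.1, -0.5]
width: 0.764
gripper_force: 0.0
```

>>> {"op": "jog_arm", "data": {
  "moves": [
    [0,0,0,0],
    [0,0,0,0],
    [0,0,0,0],
    [0,0,0,0],
    [0,0,0,0],
    [0,0,0,0],
    [0,0,0,0],
    [0,0,0,0]
  ],
  "hand": 0.0,
  "newtons": 50
}}

```text
clock: 4.2
position: [0.4514, 0.0136, 0.1094]
ee_rot: [-2.022, -2.404, 0.001]
force: [0.5, 0.2, -2.6]
width: 0.148
gripper_force: 50.0
```

>>> {"op": "jog_arm", "data": {
  "moves": [
    [0,0,-0.01,0],
    [0,0,-0.02,0],
    [0,0,-0.035,0],
    [0,0,-0.05,0],
    [0,0,-0.065,0],
    [0,0,-0.08,0],
    [0,0,-0.095,0],
    [0,0,-0.11,0],
    [0,0,-0.11,0],
    [0,0,-0.11,0]
  ]
}}

```text
clock: 5.45
position: [0.4515, 0.0136, 0.2194]
ee_rot: [-2.022, -2.404, 0.001]
force: [-0.0, -0.2, -3.2]
width: 0.149
gripper_force: 50.0
```

```bash
python3 go.py .4925 -.3725 .22 -1.73; python3 -c "
from h import *
cap('scene','s2.png')"
```

```text
rel [-0.3874 -0.0256 -0.0006] spin 1.902 | yang 0.172 tilt 0.0006 q7 -0.14 t 5.45
```

View pics/s2.png

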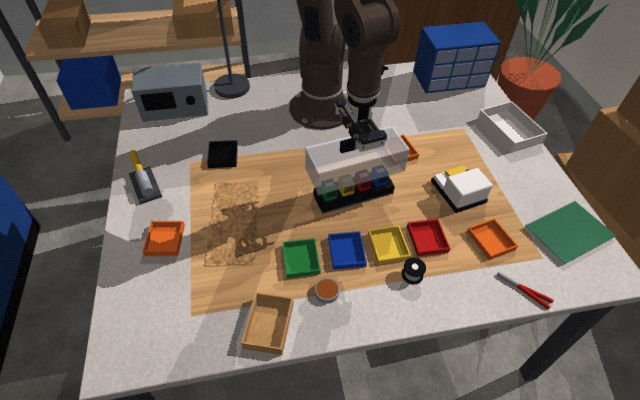

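Cover is lifted clear of the four packs, which are seated at about (325–385,185). Carrying it to the mat.

>>> {"op": "jog_arm", "data": {
  "moves": [
    [-0.01,0,0,0.03],
    [-0.03,-0.001,0,0.1],
    [-0.052,-0.003,0,0.2],
    [-0.074,-0.004,0,0.31],
    [-0.096,-0.006,0,0.42],
    [-0.118,-0.008,0,0.53],
    [-0.14,-0.009,0,0.64],
    [-0.162,-0.01,0,0.75],
    [-0.184,-0.012,0,0.86],
    [-0.206,-0.014,0,0.97],
    [-0.228,-0.015,0,1.08],
    [-0.25,-0.016,0,1.19],
    [-0.272,-0.018,0,1.3],
    [-0.294,-0.019,0,1.41],
    [-0.316,-0.021,0,1.52],
    [-0.338,-0.022,0,1.63],
    [-0.36,-0.024,0,1.74],
    [-0.377,-0.025,0,1.84],
    [-0.387,-0.0255,0,1.9],
    [-0.387,-0.0255,0,1.9]
  ]
}}

```text
clock: 8.0
position: [0.4916, -0.3742, 0.2191]
ee_rot: [3.131, -0.253, -0.002]
force: [-0.2, -0.1, -3.3]
width: 0.147
gripper_force: 50.0
```

```bash
python3 go.py .4925 -.3725 .114 -1.73; python3 -c "
from h import *
cap('top','t3.png')"
```

```text
rel [ 0.0008 -0.0019  0.1051] spin -0.002 | yang -1.732 tilt 0.0015 q7 -1.19 t 8.0
```

View pics/t3.png

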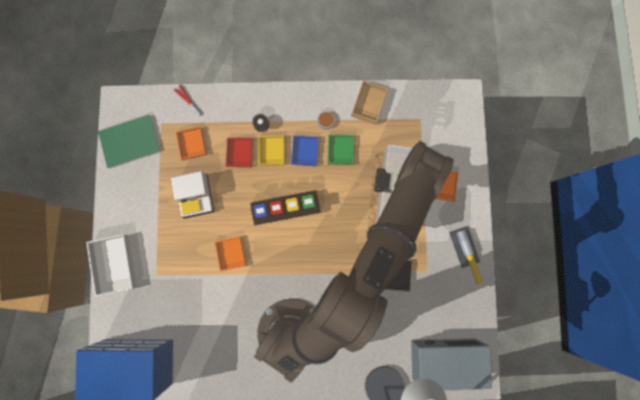

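The cover hangs above the mat, and the dock is open with its packs at (260,211) to (308,202). Lowering it now.

>>> {"op": "jog_arm", "data": {
  "moves": [
    [0,0,0.015,0],
    [0,0,0.035,0],
    [0,0,0.055,0],
    [0,0,0.075,0],
    [0,0,0.09,0],
    [0,0,0.1,0],
    [0,0,0.104,0],
    [0,0,0.106,0],
    [0,0,0.1065,0],
    [0,0,0.1065,0],
    [0,0,0.1065,0],
    [0,0,0.1065,0]
  ]
}}

```text
clock: 9.55
position: [0.4929, -0.372, 0.1134]
ee_rot: [3.132, -0.247, 0.0]
force: [0.2, -0.5, -2.7]
width: 0.147
gripper_force: 50.0
```

>>> {"op": "jog_arm", "data": {
  "moves": [
    [0,0,0,0],
    [0,0,0,0],
    [0,0,0,0],
    [0,0,0,0],
    [0,0,0,0],
    [0,0,-0.02,0],
    [0,0,-0.05,0],
    [0,0,-0.09,0],
    [0,0,-0.12,0],
    [0,0,-0.12,0],
    [0,0,-0.12,0]
  ],
  "hand": 0.07
}}

```text
clock: 10.92
position: [0.4925, -0.3717, 0.2326]
ee_rot: [-3.132, 0.247, 0.001]
force: [0.5, 0.3, 0.1]
width: 0.764
gripper_force: 0.0
```

```bash
python3 - <<'E'
from h import *
t=load('top')
# packs' tops and dock outline by colour
v,u=np.mgrid[0:400,0:640]
hsv=cv2.cvtColor(t['color'],cv2.COLOR_RGB2HSV)
roi=(u>245)&(u<325)&(v>188)&(v<226)
H,S,V=[hsv[...,i] for i in range(3)]
for n,(a,b) in dict(blue=(100,130),red=(-1,10),yellow=(20,35),green=(45,85)).items():
    m=roi&(H>a)&(H<=b)&(S>120)&(V>60); uu,vv=u[m],v[m]
    print(n,m.sum(),(uu.mean(),vv.mean()),world(t,np.array([uu.mean()]),np.array([vv.mean()]),.078).round(4))
m=roi&(V<50); r=cv2.minAreaRect(np.argwhere(m)[:,::-1].astype(np.float32));b=cv2.boxPoints(r)
print(world(t,b[:,0],b[:,1],.036).round(4),world(t,np.array([r[0][0]]),np.array([r[0][1]]),.03))
c=t['color'][185:230,240:330,::-1];cv2.imwrite('pics/c3.png',cv2.resize(c,None,fx=8,fy=8,interpolation=cv2.INTER_CUBIC))
E
python3 go.py .452 .0125 .22 .172
```

```text
blue 46 (np.float64(259.5), np.float64(210.7173913043478)) [[0.438  0.1033 0.078 ]]
red 129 (np.float64(275.968992248062), np.float64(207.41860465116278)) [[0.449  0.0447 0.078 ]]
yellow 134 (np.float64(291.7686567164179), np.float64(204.2537313432836)) [[ 0.4595 -0.0116  0.078 ]]
green 1 (np.float64(305.0), np.float64(206.0)) [[ 0.4526 -0.0586  0.078 ]]
[[1.3233 1.1905 0.036 ]
 [1.3233 1.1905 0.036 ]
 [1.3233 1.1905 0.036 ]
 [1.3233 1.1905 0.036 ]] [[1.32705979 1.19528883 0.03      ]]
rel [-0.1002 -0.3731  0.0128] spin -1.9 | yang -1.728 tilt 0.0008 q7 -1.19 t 10.925
```

View pics/c3.png

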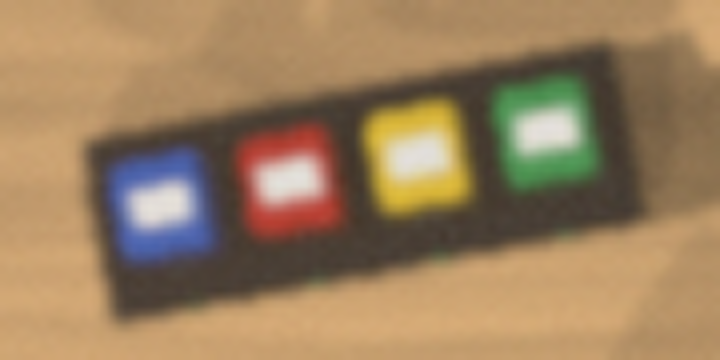

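Pack label centres in the crop are (160,205), (288,180), (418,155) and (547,131). Dock corners are (88,142), (610,42), (645,215) and (118,320).

```bash
python3 - <<'E'
from h import *
t=load('top')
T=lambda l,z:(lambda a:world(t,a[:,0],a[:,1],z))(np.array(l,float)/8+[240,185])
print(T([(160,205),(288,180),(418,155),(547,131)],.081).round(4))
d=T([(88,142),(610,42),(645,215),(118,320)],.036);print(d.round(4),d.mean(0))
a=.172
for y in(87,29,-29,-87): print(y,np.array([.452,.0125])+y/1000*np.array([-np.sin(a),np.cos(a)]))
E
python3 go.py .438 .098 .18 .172
```

```text
[[ 0.4381  0.1012  0.081 ]
 [ 0.4484  0.0443  0.081 ]
 [ 0.4587 -0.0135  0.081 ]
 [ 0.4686 -0.0708  0.081 ]]
[[ 0.4717  0.1403  0.036 ]
 [ 0.5143 -0.099   0.036 ]
 [ 0.4347 -0.1138  0.036 ]
 [ 0.3901  0.1262  0.036 ]] [0.45268695 0.01343489 0.036     ]
87 [0.43710967 0.09821627]
29 [0.44703656 0.04107209]
-29 [ 0.45696344 -0.01607209]
-87 [ 0.46689033 -0.07321627]
rel [-0.1274 -0.4554  0.0528] spin -1.9 | yang -1.728 tilt 0.0008 q7 -1.19 t 10.925
```

```bash
python3 go.py .4685 -.0713 .16 .1755
```

```text
rel [-0.0707 -0.2929  0.0728] spin -1.904 | yang -1.728 tilt 0.0008 q7 -1.19 t 10.925
```

>>> {"op": "jog_arm", "data": {
  "moves": [
    [-0.009,-0.037,0,-0.18],
    [-0.018,-0.074,0,-0.36],
    [-0.027,-0.111,0,-0.54],
    [-0.036,-0.148,0,-0.72],
    [-0.045,-0.185,0,-0.9],
    [-0.054,-0.222,0,-1.08],
    [-0.063,-0.26,0,-1.26],
    [-0.071,-0.293,0,-1.44],
    [-0.071,-0.293,0.02,-1.62],
    [-0.071,-0.293,0.05,-1.8],
    [-0.071,-0.293,0.073,-1.904],
    [-0.071,-0.293,0.073,-1.904],
    [-0.071,-0.293,0.073,-1.904],
    [-0.071,-0.293,0.073,-1.904]
  ],
  "hand": 0.08
}}

```text
clock: 12.68
position: [0.4692, -0.0715, 0.161]
ee_rot: [2.019, 2.406, 0.001]
force: [0.1, 0.3, -0.2]
width: 0.87
gripper_force: 0.0
```

```bash
python3 go.py .4685 -.0713 .052 .1755;python3 -c "
from h import *
cap('wrist','w4.png')"
```

```text
rel [ 0.0003 -0.0008  0.109 ] spin -0.001 | yang 0.175 tilt 0.0014 q7 -0.01 t 12.675
```

View pics/w4.png

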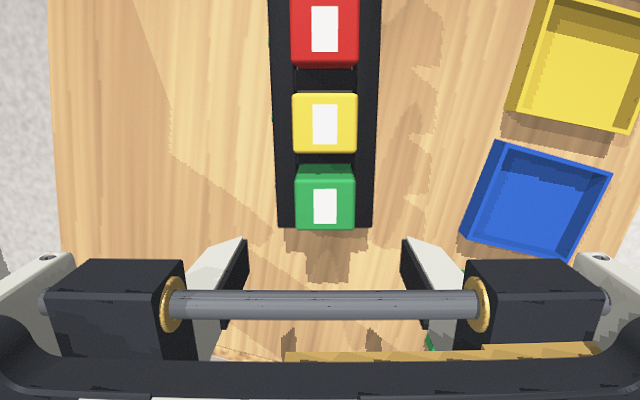

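Wrist view: the green pack at (325,205) is centred between the fingers. Descending and gripping.

```bash
python3 -c "
from h import *
w=load('wrist');print(world(w,np.array([325,324.5,324.]),np.array([206,124,29.]),.081))"
```

```text
[[ 0.46932184 -0.06977951  0.081     ]
 [ 0.45890948 -0.01249091  0.081     ]
 [ 0.44850217  0.04506819  0.081     ]]
```

>>> {"op": "jog_arm", "data": {
  "moves": [
    [0,-0.001,0.03,0],
    [0,-0.001,0.06,0],
    [0,-0.001,0.09,0],
    [0,-0.001,0.109,0],
    [0,-0.001,0.109,0],
    [0,-0.001,0.109,0]
  ]
}}

```text
clock: 13.48
position: [0.4684, -0.0716, 0.0522]
ee_rot: [2.017, 2.407, 0.001]
force: [0.9, -0.5, 0.8]
width: 0.875
gripper_force: 0.0
```

>>> {"op": "jog_arm", "data": {
  "moves": [
    [0,0,0,0],
    [0,0,0,0],
    [0,0,0,0],
    [0,0,0,0],
    [0,0,0,0],
    [0,0,0,0]
  ],
  "hand": 0.0,
  "newtons": 55
}}

```text
clock: 14.22
position: [0.4693, -0.0714, 0.0517]
ee_rot: [2.016, 2.407, 0.003]
force: [5.1, -0.4, -0.6]
width: 0.478
gripper_force: 55.0
```

>>> {"op": "jog_arm", "data": {
  "moves": [
    [0,0,-0.002,0],
    [0,0,-0.004,0],
    [0,0,-0.007,0],
    [0,0,-0.012,0],
    [0,0,-0.018,0],
    [0,0,-0.025,0],
    [0,0,-0.035,0],
    [0,0,-0.05,0],
    [0,0,-0.07,0],
    [0,0,-0.09,0],
    [0,0,-0.11,0],
    [0,0,-0.125,0],
    [0,0,-0.125,0]
  ]
}}

```text
clock: 15.85
position: [0.4679, -0.0718, 0.1773]
ee_rot: [2.017, 2.406, 0.001]
force: [1.0, -0.5, -1.4]
width: 0.477
gripper_force: 55.0
```

```bash
python3 go.py .672 -.1925 .17 0;python3 -c "
from h import *
cap('scene','s5.png')"
```

```text
rel [-0.1545  0.1798  0.0077] spin 0.176 | yang 0.176 tilt 0.0017 q7 0.0 t 15.85
```

View pics/s5.png

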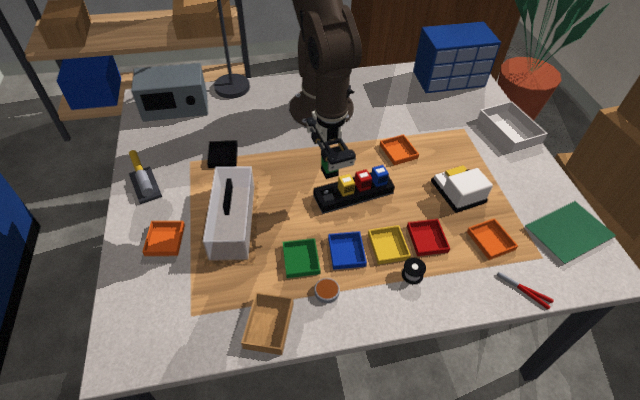

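The green pack is out and held, and the cover stands upright on the mat at about (230,212). Carrying green to its tray.

>>> {"op": "jog_arm", "data": {
  "moves": [
    [-0.018,0.021,0,0],
    [-0.04,0.047,0,0.03],
    [-0.065,0.075,0,0.07],
    [-0.09,0.105,0,0.1],
    [-0.115,0.134,0,0.13],
    [-0.138,0.161,0,0.16],
    [-0.154,0.18,0.01,0.176],
    [-0.154,0.18,0.03,0.176],
    [-0.154,0.18,0.055,0.176],
    [-0.154,0.18,0.08,0.176],
    [-0.154,0.18,0.1,0.176],
    [-0.154,0.18,0.115,0.176],
    [-0.154,0.18,0.122,0.176],
    [-0.154,0.18,0.125,0.176],
    [-0.154,0.18,0.125,0.176],
    [-0.154,0.18,0.125,0.176]
  ]
}}

```text
clock: 17.9
position: [0.6723, -0.1919, 0.052]
ee_rot: [2.221, 2.221, 0.001]
force: [-0.2, -0.3, -1.2]
width: 0.479
gripper_force: 55.0
```

>>> {"op": "jog_arm", "data": {
  "moves": [
    [0,0,0,0],
    [0,0,0,0],
    [0,0,0,0],
    [0,0,-0.01,0],
    [0,0,-0.04,0],
    [0,0,-0.08,0],
    [0,0,-0.12,0],
    [0,0,-0.12,0],
    [0,0,-0.12,0]
  ],
  "hand": 0.08
}}

```text
clock: 19.02
position: [0.6716, -0.1918, 0.1714]
ee_rot: [2.221, 2.221, -0.0]
force: [1.0, 0.0, -0.1]
width: 0.867
gripper_force: 0.0
```

```bash
python3 go.py .458 -.0138 .17 .1755;python3 go.py .458 -.0138 .052 .1755; python3 -c "
from h import *
s=cap('scene')
c=s['color'][130:290,200:460,::-1];cv2.imwrite('pics/c6.png',cv2.resize(c,None,fx=3,fy=3))"
```

```text
rel [ 0.178  -0.2136  0.0013] spin -0.176 | yang -0.0 tilt 0.0002 q7 -0.01 t 19.025
rel [ 0.178  -0.2136  0.1193] spin -0.176 | yang -0.0 tilt 0.0002 q7 -0.01 t 19.025
```

View pics/c6.png

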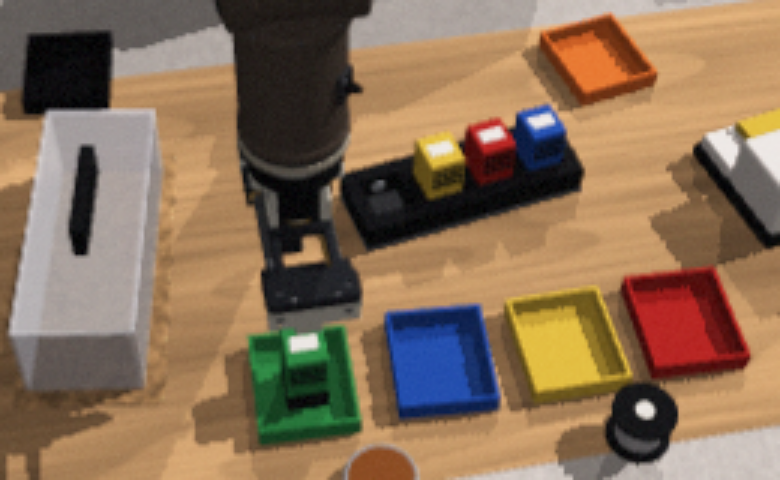

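Green stands in its tray at crop (305,365). Next is yellow.

>>> {"op": "jog_arm", "data": {
  "moves": [
    [0.03,-0.036,0,-0.04],
    [0.06,-0.072,0,-0.08],
    [0.09,-0.108,0,-0.12],
    [0.12,-0.144,0,-0.16],
    [0.15,-0.18,0,-0.176],
    [0.178,-0.2136,0,-0.176],
    [0.178,-0.2136,0.015,-0.176],
    [0.178,-0.2136,0.045,-0.176],
    [0.178,-0.2136,0.075,-0.176],
    [0.178,-0.2136,0.1,-0.176],
    [0.178,-0.2136,0.119,-0.176],
    [0.178,-0.2136,0.119,-0.176],
    [0.178,-0.2136,0.119,-0.176]
  ]
}}

```text
clock: 20.7
position: [0.4585, -0.0139, 0.0522]
ee_rot: [-2.018, -2.408, 0.0]
force: [-0.4, -0.0, 0.6]
width: 0.869
gripper_force: 0.0
```

>>> {"op": "jog_arm", "data": {
  "moves": [
    [0,0,0,0],
    [0,0,0,0],
    [0,0,0,0],
    [0,0,0,0],
    [0,0,0,0],
    [0,0,0,0]
  ],
  "hand": 0.0
}}

```text
clock: 21.45
position: [0.4592, -0.0135, 0.0526]
ee_rot: [2.017, 2.407, 0.002]
force: [3.7, 0.9, 2.0]
width: 0.476
gripper_force: 55.0
```

>>> {"op": "jog_arm", "data": {
  "moves": [
    [0,0,-0.002,0],
    [0,0,-0.004,0],
    [0,0,-0.007,0],
    [0,0,-0.012,0],
    [0,0,-0.018,0],
    [0,0,-0.025,0],
    [0,0,-0.035,0],
    [0,0,-0.05,0],
    [0,0,-0.07,0],
    [0,0,-0.09,0],
    [0,0,-0.11,0],
    [0,0,-0.125,0],
    [0,0,-0.125,0]
  ]
}}

```text
clock: 23.08
position: [0.4587, -0.0138, 0.1784]
ee_rot: [2.017, 2.406, 0.002]
force: [0.9, 0.3, -1.7]
width: 0.476
gripper_force: 55.0
```

```bash
python3 go.py .673 .067 .052 0
```

```text
rel [0.0422 0.2248 0.1268] spin 0.176 | yang 0.176 tilt 0.002 q7 -0.12 t 23.075
```

>>> {"op": "jog_arm", "data": {
  "moves": [
    [0.005,0.028,0,0.02],
    [0.012,0.064,0,0.06],
    [0.019,0.1,0,0.1],
    [0.026,0.136,0,0.14],
    [0.033,0.175,0,0.176],
    [0.039,0.208,0,0.176],
    [0.042,0.225,0.01,0.176],
    [0.042,0.225,0.03,0.176],
    [0.042,0.225,0.055,0.176],
    [0.042,0.225,0.08,0.176],
    [0.042,0.225,0.1,0.176],
    [0.042,0.225,0.115,0.176],
    [0.042,0.225,0.122,0.176],
    [0.042,0.225,0.125,0.176],
    [0.042,0.225,0.125,0.176],
    [0.042,0.225,0.125,0.176]
  ]
}}

```text
clock: 25.08
position: [0.6729, 0.0671, 0.0529]
ee_rot: [2.221, 2.221, 0.001]
force: [-0.2, -0.4, -1.2]
width: 0.473
gripper_force: 55.0
```

>>> {"op": "jog_arm", "data": {
  "moves": [
    [0,0,0,0],
    [0,0,0,0],
    [0,0,0,0],
    [0,0,-0.01,0],
    [0,0,-0.04,0],
    [0,0,-0.08,0],
    [0,0,-0.12,0],
    [0,0,-0.12,0],
    [0,0,-0.12,0]
  ],
  "hand": 0.08
}}

```text
clock: 26.2
position: [0.6723, 0.0668, 0.1724]
ee_rot: [2.221, 2.221, -0.0]
force: [-0.7, -0.6, -0.0]
width: 0.873
gripper_force: 0.0
```

```bash
python3 go.py .448 .0435 .052 .1755
```

```text
rel [-0.0233 -0.2243  0.1204] spin -0.176 | yang -0.0 tilt 0.0003 q7 -0.42 t 26.2
```

>>> {"op": "jog_arm", "data": {
  "moves": [
    [-0.004,-0.037,0,-0.04],
    [-0.008,-0.074,0,-0.08],
    [-0.012,-0.111,0,-0.12],
    [-0.016,-0.148,0,-0.16],
    [-0.02,-0.19,0,-0.176],
    [-0.0233,-0.2243,0,-0.176],
    [-0.0233,-0.2243,0.015,-0.176],
    [-0.0233,-0.2243,0.045,-0.176],
    [-0.0233,-0.2243,0.075,-0.176],
    [-0.0233,-0.2243,0.1,-0.176],
    [-0.0233,-0.2243,0.12,-0.176],
    [-0.0233,-0.2243,0.12,-0.176],
    [-0.0233,-0.2243,0.12,-0.176]
  ]
}}

```text
clock: 27.82
position: [0.4484, 0.0439, 0.0522]
ee_rot: [-2.017, -2.408, 0.0]
force: [0.4, -1.0, 0.5]
width: 0.872
gripper_force: 0.0
```

>>> {"op": "jog_arm", "data": {
  "moves": [
    [0,0,0,0],
    [0,0,0,0],
    [0,0,0,0],
    [0,0,0,0],
    [0,0,0,0],
    [0,0,0,0]
  ],
  "hand": 0.0
}}

```text
clock: 28.58
position: [0.449, 0.044, 0.0525]
ee_rot: [2.017, 2.407, 0.002]
force: [3.6, 0.3, 2.4]
width: 0.477
gripper_force: 55.0
```

>>> {"op": "jog_arm", "data": {
  "moves": [
    [0,0,-0.002,0],
    [0,0,-0.004,0],
    [0,0,-0.007,0],
    [0,0,-0.012,0],
    [0,0,-0.018,0],
    [0,0,-0.025,0],
    [0,0,-0.035,0],
    [0,0,-0.05,0],
    [0,0,-0.07,0],
    [0,0,-0.09,0],
    [0,0,-0.11,0],
    [0,0,-0.125,0],
    [0,0,-0.125,0]
  ]
}}

```text
clock: 30.2
position: [0.4486, 0.0438, 0.1784]
ee_rot: [2.017, 2.406, 0.002]
force: [0.6, 0.8, -1.2]
width: 0.476
gripper_force: 55.0
```

```bash
python3 go.py .669 .188 .052 0; python3 -c "
from h import *
s=cap('scene')
c=s['color'][130:290,200:460,::-1];cv2.imwrite('pics/c7.png',cv2.resize(c,None,fx=3,fy=3))"
```

```text
rel [0.1036 0.2419 0.1268] spin 0.176 | yang 0.176 tilt 0.0021 q7 -0.26 t 30.2
```

View pics/c7.png

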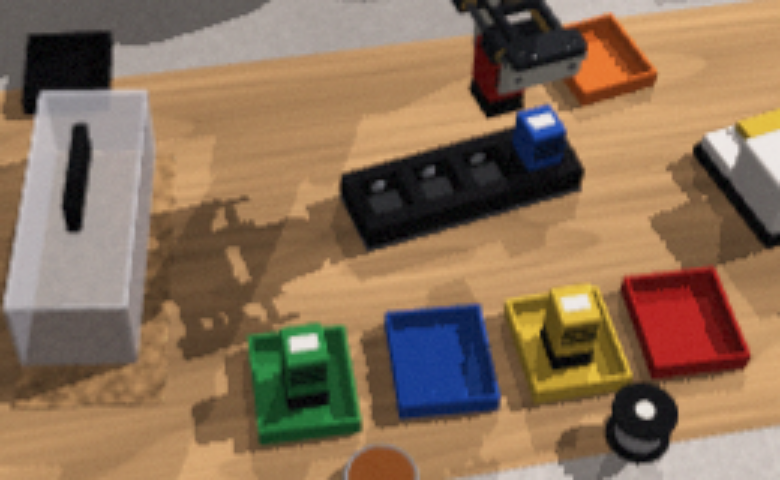

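Red is held, and yellow stands in its tray. The cover has been knocked back a few centimetres, so I'll measure it again before fetching it.

>>> {"op": "jog_arm", "data": {
  "moves": [
    [0.01,0.024,0,0.02],
    [0.025,0.058,0,0.06],
    [0.04,0.093,0,0.1],
    [0.055,0.128,0,0.14],
    [0.07,0.163,0,0.176],
    [0.085,0.198,0,0.176],
    [0.098,0.229,0,0.176],
    [0.104,0.242,0.01,0.176],
    [0.104,0.242,0.03,0.176],
    [0.104,0.242,0.055,0.176],
    [0.104,0.242,0.08,0.176],
    [0.104,0.242,0.1,0.176],
    [0.104,0.242,0.115,0.176],
    [0.104,0.242,0.122,0.176],
    [0.104,0.242,0.125,0.176],
    [0.104,0.242,0.125,0.176],
    [0.104,0.242,0.125,0.176]
  ]
}}

```text
clock: 32.38
position: [0.6686, 0.1887, 0.0529]
ee_rot: [2.221, 2.221, 0.002]
force: [-0.6, -1.2, -1.3]
width: 0.478
gripper_force: 55.0
```

>>> {"op": "jog_arm", "data": {
  "moves": [
    [0,0,0,0],
    [0,0,0,0],
    [0,0,0,0],
    [0,0,-0.01,0],
    [0,0,-0.04,0],
    [0,0,-0.08,0],
    [0,0,-0.12,0],
    [0,0,-0.12,0],
    [0,0,-0.12,0]
  ],
  "hand": 0.08
}}

```text
clock: 33.5
position: [0.668, 0.1883, 0.1724]
ee_rot: [2.221, 2.221, -0.0]
force: [0.5, -0.2, -1.3]
width: 0.872
gripper_force: 0.0
```

```bash
python3 go.py .4378 .1008 .052 .1755
```

```text
rel [-0.0875 -0.2303  0.1203] spin -0.176 | yang -0.0 tilt 0.0003 q7 -0.6 t 33.5
```

>>> {"op": "jog_arm", "data": {
  "moves": [
    [-0.015,-0.038,0,-0.04],
    [-0.03,-0.076,0,-0.08],
    [-0.045,-0.114,0,-0.12],
    [-0.06,-0.152,0,-0.16],
    [-0.075,-0.195,0,-0.176],
    [-0.0875,-0.2303,0,-0.176],
    [-0.0875,-0.2303,0.015,-0.176],
    [-0.0875,-0.2303,0.045,-0.176],
    [-0.0875,-0.2303,0.075,-0.176],
    [-0.0875,-0.2303,0.1,-0.176],
    [-0.0875,-0.2303,0.12,-0.176],
    [-0.0875,-0.2303,0.12,-0.176],
    [-0.0875,-0.2303,0.12,-0.176]
  ]
}}

```text
clock: 35.12
position: [0.4382, 0.1014, 0.0522]
ee_rot: [-2.017, -2.408, -0.0]
force: [0.4, -0.2, 0.3]
width: 0.869
gripper_force: 0.0
```

>>> {"op": "jog_arm", "data": {
  "moves": [
    [0,0,0,0],
    [0,0,0,0],
    [0,0,0,0],
    [0,0,0,0],
    [0,0,0,0],
    [0,0,0,0]
  ],
  "hand": 0.0
}}

```text
clock: 35.88
position: [0.4387, 0.1013, 0.0526]
ee_rot: [2.017, 2.407, 0.002]
force: [2.8, 1.1, 0.8]
width: 0.475
gripper_force: 55.0
```

>>> {"op": "jog_arm", "data": {
  "moves": [
    [0,0,-0.002,0],
    [0,0,-0.004,0],
    [0,0,-0.007,0],
    [0,0,-0.012,0],
    [0,0,-0.018,0],
    [0,0,-0.025,0],
    [0,0,-0.035,0],
    [0,0,-0.05,0],
    [0,0,-0.07,0],
    [0,0,-0.09,0],
    [0,0,-0.11,0],
    [0,0,-0.125,0],
    [0,0,-0.125,0]
  ]
}}

```text
clock: 37.5
position: [0.4383, 0.1011, 0.1783]
ee_rot: [2.017, 2.407, 0.002]
force: [-0.2, -0.8, -0.5]
width: 0.477
gripper_force: 55.0
```

```bash
python3 go.py .6695 -.0585 .052 0; python3 -c "
from h import *
s=cap('scene')
c=s['color'][130:290,190:450,::-1];cv2.imwrite('pics/c8.png',cv2.resize(c,None,fx=3,fy=3))"
```

```text
rel [-0.1975  0.1995  0.1268] spin 0.176 | yang 0.176 tilt 0.002 q7 -0.4 t 37.5
```

View pics/c8.png

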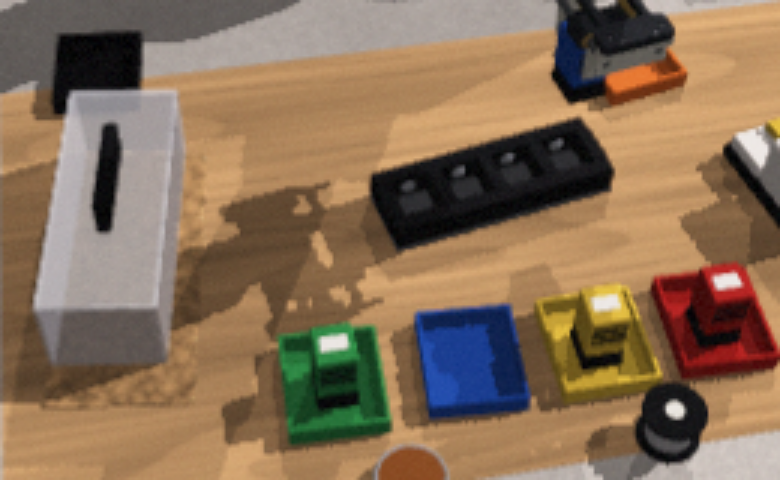

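Blue is held and the other three stand in their trays. The cover's roof corners are at crop (68,92), (177,92), (163,310) and (35,308).

>>> {"op": "jog_arm", "data": {
  "moves": [
    [-0.018,0.018,0,0.02],
    [-0.045,0.045,0,0.06],
    [-0.072,0.073,0,0.1],
    [-0.1,0.1,0,0.14],
    [-0.128,0.129,0,0.176],
    [-0.156,0.158,0,0.176],
    [-0.18,0.182,0,0.176],
    [-0.1975,0.1995,0.01,0.176],
    [-0.1975,0.1995,0.03,0.176],
    [-0.1975,0.1995,0.055,0.176],
    [-0.1975,0.1995,0.08,0.176],
    [-0.1975,0.1995,0.1,0.176],
    [-0.1975,0.1995,0.115,0.176],
    [-0.1975,0.1995,0.122,0.176],
    [-0.1975,0.1995,0.125,0.176],
    [-0.1975,0.1995,0.125,0.176],
    [-0.1975,0.1995,0.125,0.176]
  ]
}}

```text
clock: 39.67
position: [0.6693, -0.0585, 0.053]
ee_rot: [2.221, 2.221, 0.001]
force: [0.1, 0.2, -1.4]
width: 0.479
gripper_force: 55.0
```

>>> {"op": "jog_arm", "data": {
  "moves": [
    [0,0,0,0],
    [0,0,0,0],
    [0,0,0,0],
    [0,0,-0.01,0],
    [0,0,-0.04,0],
    [0,0,-0.08,0],
    [0,0,-0.12,0],
    [0,0,-0.14,0],
    [0,0,-0.14,0]
  ],
  "hand": 0.08
}}

```text
clock: 40.8
position: [0.67, -0.0583, 0.1948]
ee_rot: [2.219, 2.219, 0.004]
force: [0.2, -0.2, -0.9]
width: 0.87
gripper_force: 0.0
```

Run:
```python
from h import *
s=cap('scene');t=cap('top')
c=s['color'][130:290,190:450,::-1];cv2.imwrite('pics/c9a.png',cv2.resize(c,None,fx=3,fy=3))
c=t['color'][130:250,320:440,::-1];cv2.imwrite('pics/c9.png',np.hstack([cv2.resize(s['color'][150:270,185:285,::-1],(400,480),interpolation=cv2.INTER_CUBIC),cv2.resize(t['color'][130:250,340:440,::-1],(400,480),interpolation=cv2.INTER_CUBIC)]))
l=np.array([(68,92),(177,92),(163,310),(35,308)])/3+[190,130]
d=world(s,l[:,0],l[:,1],.095);print(d.round(4),d.mean(0));e=d[0]+d[1]-d[2]-d[3];print('long ang',np.arctan2(e[1],e[0]))
```

```text
[[ 0.3177 -0.413   0.095 ]
 [ 0.3374 -0.3012  0.095 ]
 [ 0.6184 -0.3388  0.095 ]
 [ 0.5951 -0.4528  0.095 ]] [ 0.46715018 -0.3764387   0.095     ]
long ang 3.0038755980556417
```

View pics/c9.png

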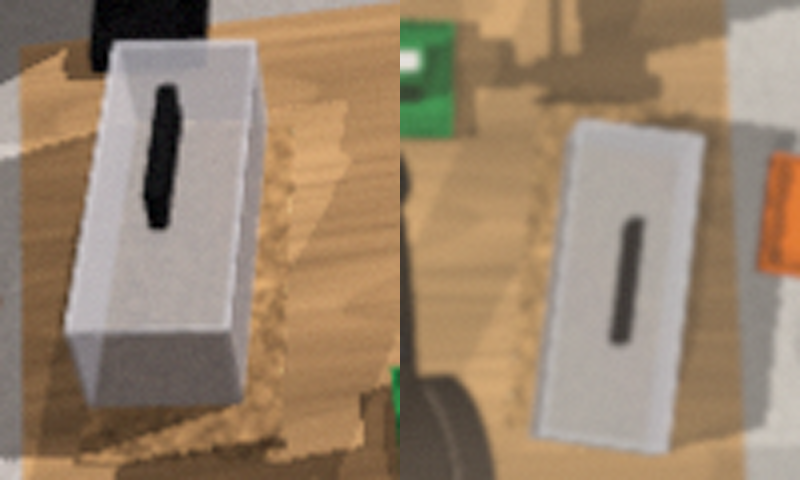

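In the top half of the picture, the fin runs from (635,217) to (619,344). The roof corners are (575,122), (705,133), (668,452) and (532,436).

Run:
```python
from h import *
t=load('top');s=load('scene')
T=lambda l,z:(lambda a:world(t,a[:,0],a[:,1],z))((np.array(l,float)-[400,0])/4+[340,130])
d=T([(575,122),(705,133),(668,452),(532,436)],.095);print(d.round(4),d.mean(0));e=d[0]+d[1]-d[2]-d[3];print('long ang',np.arctan2(e[1],e[0]))
f=T([(634,220),(620,342)],.135);print(f,f.mean(0),np.arctan2(*(f[0]-f[1])[1::-1]))
v,u=np.mgrid[0:400,0:640]
for im in(t,s):
    p=world(im,u,v)
    m=(im['z_map']>0)&(p[...,2]>.118)&(p[...,2]<.15)&(abs(p[...,0]-.46)<.12)&(abs(p[...,1]+.37)<.08)&(im['color'].max(-1)<70)
    q=p[m]; print('fin depth',m.sum(),q.mean(0),np.ptp(q,0))
    mr=(abs(p[...,2]-.095)<.02)&(abs(p[...,0]-.46)<.2)&(abs(p[...,1]+.37)<.1); print(mr.sum(),np.median(p[mr],0))
```

```text
[[ 0.6095 -0.3411  0.095 ]
 [ 0.598  -0.4567  0.095 ]
 [ 0.3164 -0.4126  0.095 ]
 [ 0.3321 -0.2946  0.095 ]] [ 0.46399207 -0.37622417  0.095     ]
long ang -0.16071527173364097
[[ 0.51474146 -0.38323568  0.135     ]
 [ 0.4096948  -0.36737566  0.135     ]] [ 0.46221813 -0.37530567  0.135     ] -0.14984890032383494
fin depth 62 [ 0.46086115 -0.37328448  0.13414889] [0.0956859  0.01805435 0.01440403]
2460 [ 0.46330634 -0.37300474  0.09456247]
fin depth 185 [ 0.47321138 -0.37764377  0.13410621] [0.10847111 0.02704545 0.02506831]
2851 [ 0.49688153 -0.37803744  0.0972128 ]
```

```bash
python3 go.py .464 -.3755 .20 -1.726
```

```text
rel [-0.3168 -0.2045 -0.0079] spin 1.726 | yang -0.0 tilt 0.0005 q7 -0.23 t 40.9
```

>>> {"op": "jog_arm", "data": {
  "moves": [
    [-0.032,-0.0205,-0.005,0.16],
    [-0.064,-0.041,-0.008,0.32],
    [-0.096,-0.0615,-0.008,0.48],
    [-0.128,-0.082,-0.008,0.64],
    [-0.16,-0.1025,-0.008,0.8],
    [-0.192,-0.123,-0.008,0.96],
    [-0.224,-0.1435,-0.008,1.12],
    [-0.256,-0.164,-0.008,1.28],
    [-0.288,-0.1845,-0.008,1.44],
    [-0.317,-0.2045,-0.008,1.6],
    [-0.317,-0.2045,-0.008,1.726],
    [-0.317,-0.2045,-0.008,1.726],
    [-0.317,-0.2045,-0.008,1.726]
  ],
  "hand": 0.07
}}

```text
clock: 42.52
position: [0.4645, -0.3747, 0.1995]
ee_rot: [-3.132, 0.237, 0.001]
force: [0.1, -0.1, -0.4]
width: 0.761
gripper_force: 0.0
```

```bash
python3 go.py .464 -.3755 .112 -1.726
python3 - <<'E'
from h import *
w=cap('wrist','w10.png');v,u=np.mgrid[0:400,0:640];p=world(w,u,v)
m=(w['color'].max(-1)<60)&(w['z_map']>0)&(p[...,2]>.11)&(p[...,2]<.15)&(v<240)
q=p[m];print(m.sum(),q.mean(0),u[m].mean(),v[m].min(),v[m].max());c=cv2.PCACompute(q[:,:2].astype(np.float32),None)[1][0];print(np.arctan(c[1]/c[0]), (q[:,:2]@c).max()-(q[:,:2]@c).min())
E
```

```text
rel [-0.0003  0.0009  0.0875] spin 0.004 | yang -1.722 tilt 0.0012 q7 -1.16 t 42.525
2132 [ 0.48620265 -0.38098503  0.13555342] 327.4141651031895 131 239
-0.15803203 0.07204337946251782
```

>>> {"op": "jog_arm", "data": {
  "moves": [
    [0,0.001,0.025,0.004],
    [0,0.001,0.05,0.004],
    [0,0.001,0.075,0.004],
    [0,0.001,0.0875,0.004],
    [0,0.001,0.0875,0.004],
    [0,0.001,0.0875,0.004]
  ]
}}

```text
clock: 43.32
position: [0.4648, -0.3768, 0.1137]
ee_rot: [3.131, -0.249, 0.002]
force: [0.8, -0.3, 0.0]
width: 0.765
gripper_force: 0.0
```

>>> {"op": "jog_arm", "data": {
  "moves": [
    [0,0,0,0],
    [0,0,0,0],
    [0,0,0,0],
    [0,0,0,0],
    [0,0,0,0],
    [0,0,0,0],
    [0,0,0,0],
    [0,0,0,0]
  ],
  "hand": 0.0
}}

```text
clock: 44.32
position: [0.464, -0.3765, 0.1126]
ee_rot: [-3.132, 0.25, 0.0]
force: [0.3, -0.5, -1.7]
width: 0.146
gripper_force: 55.0
```

>>> {"op": "jog_arm", "data": {
  "moves": [
    [0,0,-0.01,0],
    [0,0,-0.02,0],
    [0,0,-0.035,0],
    [0,0,-0.05,0],
    [0,0,-0.065,0],
    [0,0,-0.08,0],
    [0,0,-0.095,0],
    [0,0,-0.11,0],
    [0,0,-0.11,0],
    [0,0,-0.11,0]
  ]
}}

```text
clock: 45.58
position: [0.4639, -0.3764, 0.2223]
ee_rot: [-3.131, 0.25, 0.001]
force: [-0.6, -0.3, -2.5]
width: 0.148
gripper_force: 55.0
```

```bash
python3 go.py .4525 .0140 .112 .174
```

```text
rel [-0.0731 -0.3836  0.1104] spin -1.904 | yang -1.73 tilt 0.0007 q7 -1.16 t 45.575
```

>>> {"op": "jog_arm", "data": {
  "moves": [
    [-0.002,-0.01,0,-0.03],
    [-0.005,-0.028,0,-0.1],
    [-0.009,-0.05,0,-0.2],
    [-0.013,-0.072,0,-0.31],
    [-0.018,-0.094,0,-0.42],
    [-0.022,-0.116,0,-0.53],
    [-0.026,-0.138,0,-0.64],
    [-0.03,-0.16,0,-0.75],
    [-0.034,-0.182,0,-0.86],
    [-0.039,-0.204,0,-0.97],
    [-0.043,-0.226,0,-1.08],
    [-0.047,-0.248,0,-1.19],
    [-0.051,-0.27,0,-1.3],
    [-0.055,-0.292,0,-1.41],
    [-0.06,-0.314,0,-1.52],
    [-0.064,-0.336,0,-1.63],
    [-0.068,-0.358,0,-1.74],
    [-0.071,-0.374,0,-1.84],
    [-0.073,-0.3836,0,-1.904],
    [-0.073,-0.3836,0,-1.904]
  ]
}}

```text
clock: 48.08
position: [0.4525, 0.0146, 0.2227]
ee_rot: [2.017, 2.408, -0.0]
force: [0.6, -0.8, -3.5]
width: 0.153
gripper_force: 55.0
```

```bash
python3 go.py .4525 .0140 .11 .174; python3 -c "
from h import *
s=cap('scene')
c=s['color'][110:290,260:460,::-1];cv2.imwrite('pics/c11.png',cv2.resize(c,None,fx=3,fy=3))"
```

```text
rel [-6.000e-04 -1.000e-04  1.127e-01] spin 0.002 | yang 0.176 tilt 0.0001 q7 -0.14 t 48.075
```

View pics/c11.png

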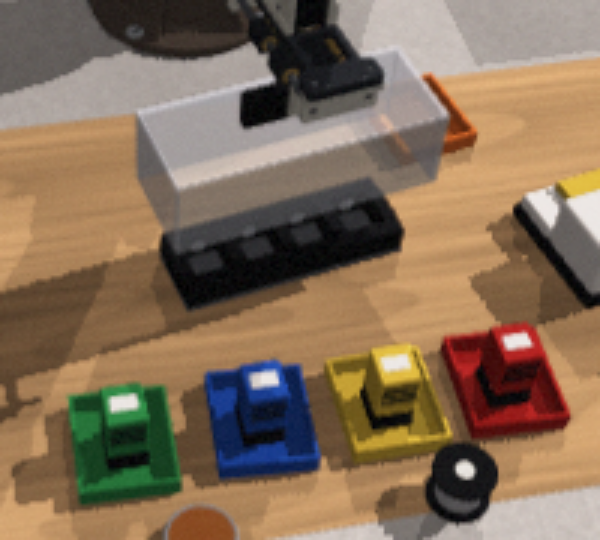

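All four packs stand in their trays, and the cover hangs above the dock. Its roof corners are (138,112), (395,50), (447,115) and (178,190). I've used up my picture views, so from here I check by numbers.

Run:
```python
from h import *
s=load('scene')
l=np.array([(138,112),(395,50),(447,115),(178,190)])/3+[260,110]
d=world(s,l[:,0],l[:,1],.202);print(d.round(4),d.mean(0),[np.linalg.norm(d[i]-d[i-1]).round(3) for i in range(4)])
e=d[1]+d[2]-d[0]-d[3];print(np.arctan2(-e[0],e[1]))
```

```text
[[ 0.4218 -0.1325  0.202 ]
 [ 0.3767  0.1402  0.202 ]
 [ 0.4784  0.162   0.202 ]
 [ 0.5314 -0.1141  0.202 ]] [0.45207291 0.01391821 0.202     ] [np.float64(0.111), np.float64(0.276), np.float64(0.104), np.float64(0.281)]
0.17695471970034013
```

The cover is centred on the dock at (0.452, 0.014), yaw 0.177. It needs to go down 0.1127 m.

>>> {"op": "jog_arm", "data": {
  "moves": [
    [0,0,0.015,0],
    [0,0,0.03,0],
    [0,0,0.045,0],
    [0,0,0.06,0],
    [0,0,0.072,0],
    [0,0,0.084,0],
    [0,0,0.095,0],
    [0,0,0.104,0],
    [0,0,0.109,0],
    [0,0,0.111,0],
    [0,0,0.1125,0],
    [0,0,0.1125,0],
    [0,0,0.1125,0]
  ]
}}

```text
clock: 49.75
position: [0.4531, 0.0138, 0.1104]
ee_rot: [2.02, 2.406, 0.0]
force: [1.2, -0.2, -3.0]
width: 0.151
gripper_force: 55.0
```

>>> {"op": "jog_arm", "data": {
  "moves": [
    [0,0,0.001,0],
    [0,0,0.001,0],
    [0,0,0.001,0]
  ]
}}

```text
clock: 50.12
position: [0.4532, 0.0138, 0.1095]
ee_rot: [2.02, 2.406, 0.0]
force: [-0.7, -1.4, 3.3]
width: 0.147
gripper_force: 55.0
```

>>> {"op": "jog_arm", "data": {
  "moves": [
    [0,0,0,0],
    [0,0,0,0],
    [0,0,0,0],
    [0,0,0,0],
    [0,0,0,0],
    [0,0,-0.02,0],
    [0,0,-0.05,0],
    [0,0,-0.09,0],
    [0,0,-0.13,0],
    [0,0,-0.16,0],
    [0,0,-0.16,0],
    [0,0,-0.16,0]
  ],
  "hand": 0.07
}}

```text
clock: 51.62
position: [0.4525, 0.0136, 0.2686]
ee_rot: [-2.02, -2.406, 0.001]
force: [0.5, -0.0, 0.0]
width: 0.755
gripper_force: 0.0
```

Run:
```python
from h import *
s=cap('scene');t=cap('top');w=cap('wrist');v,u=np.mgrid[0:400,0:640]
for n,im in(('scene',s),('top',t),('wrist',w)):
    p=world(im,u,v);near=(im['z_map']>0)&(abs(p[...,0]-.46)<.14)&(abs(p[...,1]-.013)<.17)&((v<240)|(n!='wrist'))
    for a,b in((.07,.11),(.118,.145)):
        m=near&(p[...,2]>a)&(p[...,2]<b)
        if b>.12: m&=im['color'].max(-1)<70
        if m.sum()>20: q=p[m];print(n,a,m.sum(),np.median(q,0).round(4),np.ptp(q,0).round(3))
# pack tops in the trays
p=world(s,u,v)
for n,c in dict(green=(.672,-.1925),blue=(.6695,-.0585),yellow=(.673,.067),red=(.669,.188)).items():
    m=(abs(p[...,0]-c[0])<.05)&(abs(p[...,1]-c[1])<.045)&(p[...,2]>.07)&(p[...,2]<.1);print(n,m.sum(),(np.median(p[m],0)-[*c,0]).round(4))
```

```text
scene 0.07 2604 [4.711e-01 2.000e-04 9.360e-02] [0.164 0.3   0.04 ]
scene 0.118 201 [0.4572 0.01   0.1312] [0.031 0.108 0.02 ]
top 0.07 1131 [ 0.4613 -0.0631  0.0917] [0.157 0.296 0.034]
wrist 0.07 23810 [0.4411 0.071  0.0933] [0.145 0.226 0.017]
wrist 0.118 1692 [0.4516 0.0203 0.1331] [0.03  0.105 0.016]
green 223 [0.0026 0.0015 0.0806]
blue 215 [ 0.0043 -0.0014  0.0803]
yellow 214 [ 0.0034 -0.0017  0.0804]
red 207 [ 0.0026 -0.0028  0.0804]
```

```bash
python3 -c "
from cell import arm
print(arm.sign_off())"
```

```text
the job is handed in; nothing more can be done
None
```

I handed the job in at about 52 s of the 210 s allowed: all four packs stand in their own trays and the cover is back flat over the empty dock. The flux tin and solder spool were never touched. My last check was by depth measurement only, because I had already viewed 15 pictures against the limit of 14. The sign-off returned no verdict.

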